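# Index the violin neck in its swivel jig

## Robot

A 6-joint arm with a two-finger parallel gripper is mounted at the origin on the work surface. World frame = base frame: x ahead of the robot, y to its left, z up, the work surface at z = 0. Lengths are in m, angles in degrees, forces in N, time in s.
With the tool pointing down it reaches from about 0.25 to 0.725 m from the base axis. Payload 9.7 kg.
Tool frame: the origin (TCP) lies at the very end of the fingers, on their centre line; the grasp point (between the pads) lies tcp_to_grasp behind it (tcp_to_grasp is the distance from the TCP to the grasp point, in m); z points along the fingers, y is the direction in which the jaws open and shut (so a half turn about z gives the same grasp; the last joint's range is limited). The gripper opens to 85 mm and grips with 20 to 120 N. Pads are 22 mm wide; open, the fingers measure 114 mm over their backs; the gripper's body (76 mm by 85 mm) begins 54 mm behind the grasp point. The pads swing forward as they close: fully open they stand 13 mm farther back than shut.
Start: joints at [-64.229, 4.979, 10.078, 95.1, 0, 90], TCP at [0.239, -0.495, 0.231] pointing down, gripper open.
Joint ranges: [-179.16, 179.16], [-48.56, 103.87], [-65.8, 70.77], [-126.05, 130.52], [-82.76, 87.17], [-180, 180]. Speed limits (degrees/s): [127.2, 127.2, 147.25, 180, 180, 180].

## Interface

Orientations are given as [roll, pitch, yaw] about the fixed x, y, z axes, in that order (R = Rz(yaw) Ry(pitch) Rx(roll)).
In Python, from workcell import * gives the robot as it stands. The module is installed in compiled form; this text tells all that it offers.
- The arm moves only by the shell command python3 -m pendant 'ROWS' [FORCE]. ROWS is JSON, a list of rows, each a list of 3 entries, a list of its own where there are three numbers: the opening in per cent of the stroke, from 0 (shut) to 100 (fully open), then the shift along the world's x, y, z in mm, then the turn, a rotation vector about the world's x, y, z in degrees. A call has 1 to 20 rows; each row is the pose to reach, as a shift and turn from the pose measured when the call began; what a row does not reach only later rows make up. A row lasts 1/8 s, in which the tool goes at most 62.5 mm and 10.7 degrees, less where a joint would pass 70% of its speed; a pose out of reach is approached as far as the arm can. A call with a gripper value outside its range is refused whole. The fingers move at their own pace and stop on an object; FORCE is the grip in N (left out, the last holds). Time passes only in rows, so rows that repeat a pose let the fingers close. It gives the time, the measured TCP pose, the force and the opening at its end, in the units of the state.
- get_obs(): the state, without advancing time (a new reading comes with each control period).
- camera(name): name is "scene" or "top"; returns a dict with "img" (400x640x3 uint8, red, green, blue), "fx", "fy", "cx", "cy" (pixels), "k1" (the pictures are not rectified: a ray, as slopes to the right and down, at radius r is drawn at 1 + k1 r^2 times it, then the intrinsics apply), "cam_to_world" (4x4, takes a point from camera to world coordinates). Camera axes: x right, y down, z forward; pixel columns grow to the right and rows downward; lengths in m; the calibration is good to about 2 mm. A picture is of the moment at which its call begins. There is no depth.
- job_done(): hands the job in, once; it reports no verdict.
Trained networks look in a picture, given as the dict that the camera call returned (one of the last four; its "shot" number tells which), for a name from the list of things; names that differ only in an ending like _2 or _b are one class to them, and where a whole thing is asked for, a point or a joint stands for the part that bears it (a point fixed in the world has none). Each returns a list of dicts, best first, with "confidence" (0 to 1); they miss things now and then, are a little off and sometimes report something else, mostly with a low value. They report only what shows in the picture. A call takes as long as a camera call.
- regions_of(picture, label): "region" (400x640 bool, what is visible of it).
- pinpoint(picture, label): "position" ([x, y, z] in m, in world coordinates, good to about 4 mm: a listed point, or the origin of a listed thing).
The state is a dict: "time": time; "q": joint angles; "qd": joint speeds; "joint_efforts": joint torques, N m; "ee_pos": TCP position; "tcp_rot": TCP orientation; "wrist_force": force on the tool from outside, world axes, zero at the start; "torque": the same for the moment, N m; "opening": finger opening in m.
Only numpy, scipy, OpenCV 4.12 (cv2) and the standard library are available. Lean on these libraries where they do the work, as an engineer would, in place of code of your own. Each camera call takes 0.05 s, during which the arm holds its last target. There are 200 camera calls.

## Task

Two swivel jigs stand on the violin maker's bench; take the one that holds the carved violin neck with the scroll. Pull up its plunger by the black T-bar and twist it anticlockwise so that it stays out by itself, let go, swing the turntable by its wooden handle anticlockwise (seen from above) all the way to its other stop, then twist the T-bar back so that the plunger drops fully home and locks the table there. Leave the plunger of the other jig, the one with the plain square billet, as it is.

Things in the scene. Friction and masses are not known exactly. Their poses are not given: they have to be found in the camera images.
- neck_bar (a point): Centre of the black T-bar of the plunger of the jig with the violin neck, on the jig's robot side. Bar 52 mm long, 11 wide, 16 tall, level, on a vertical 8 mm stem; 112 mm above the bench when home. x = along the bar, z up; it twists about the vertical axis through this point. Below it a steel crown, 28 mm wide, top at 84 mm. Untwisted, the bar points at the turntable's axis, 75 mm away.
- neck_plunger (a joint): Lift of that plunger, m. 0 = home, its pin in a notch of the table's rim; limit 0.020. Spring pulls down, 6 N home, 9 N out. A cross-pin in the crown's slot lets it twist only when lifted over 0.014. Twisted 0.7 rad or more and let go, it rests on the crown at 0.0135, pin clear of the rim; twisted back within 0.1 rad of untwisted and let go, it drops home.
- neck_twist (a joint): Twist of that plunger and its T-bar, rad, anticlockwise seen from above: 0 = untwisted (stop), 1.2 (69 degrees) = other stop. With the plunger home it has a play of 0 to about 0.15. Little friction.
- neck_handle (a point): Upright round wooden handle of that jig's turntable, on its far side: 22 mm diameter, grip from 74 to 120 mm above the bench; this point on its axis at 105 mm. x axis points level outward from the table's vertical axis, which lies 75 mm behind this point (along -x); z up. Turns with the table. All else on the table is below 92 mm; the neck, 250 mm long, lies across it.
- neck_table (a joint): Angle of that turntable, rad, anticlockwise seen from above: 0 = the stop and notch where it starts locked (0 to 0.05 of play), 1.047 (60 degrees) = the other stop, with the other notch under the plunger (play 0.05). Stays where it is left; 3 to 4 N at the handle turns it.
- block_bar_end (a point): End of the black T-bar of the other, otherwise equal jig, which holds a plain square wooden billet 210 mm long; 24 mm from that bar's centre, x along the bar. To be left alone.

How it is judged (in metres and radians):
On the way, in this order (a step that is already met when the one before it is completed fails the run):
1. the plunger of the neck jig is out by at least 10 mm and stays out with the fingers touching nothing, the table still at its first position (value of joint neck_plunger above 0.01 m and contact force between the fingers and anything else below 0.3 N and value of joint neck_table below 0.15 rad), for 0.2 s.
2. the table is turned to its other stop (within 0.1 rad) with the plunger still out by at least 10 mm (value of joint neck_table above 0.947 rad and value of joint neck_plunger above 0.01 m), for 0.2 s.
At the end, for the whole second after the job is handed in: The turntable with the violin neck rests within 0.1 rad of its other stop (1.047 rad), and its plunger is home, within 4 mm of fully down (value of joint neck_table above 0.947 rad and value of joint neck_plunger below 0.004 m and velocity of joint neck_table below 0.05 rad/s); the robot touches nothing.
It fails at once if the plunger of the jig with the square billet is moved (the end of its T-bar shifts by more than 12 mm) (distance of block_bar_end from where it was at the start of the episode above 0.012 m).
It also fails if it takes over 54 s, if anything falls off the work surface, if the arm or the gripper's body presses on something with over 40 N, if the wrist force passes 120 N, or if a joint passes its speed limit or range.

## Working session

There is one attempt and no reset: what is moved stays moved. The work goes in short steps, Python scripts to look and compute and a shell command to move; the robot and the scene stay as the last step left them, time stands still between calls to the robot, and variables do not carry over. Pictures are saved under pics/ and viewed, about 8 in all and at most 12, crops included, and the job is handed in when it is done.

```bash
mkdir -p pics; python3 - <<'E'
from workcell import *
import cv2,numpy as np
ims=[]
for n in("scene","top"):
    p=camera(n); cv2.imwrite(f"pics/{n}0.png",p["img"][:,:,::-1])
    print(n,p["fx"],p["fy"],p["cx"],p["cy"],p["k1"],np.round(p["cam_to_world"],3).tolist())
    for l in("neck_bar","neck_handle","block_bar_end","neck_plunger"):
        try:
            for d in pinpoint(p,l)[:3]: print(l,d)
        except Exception as e: print(l,e)
o=get_obs();print(o)
E
```

```text
scene 420.91734410908236 420.91734410908236 316.8394925569851 202.0442714790093 -0.05753563092699461 [[0.771, 0.327, -0.546, 0.936], [0.636, -0.376, 0.674, -0.457], [0.015, -0.867, -0.498, 0.448], [0.0, 0.0, 0.0, 1.0]]
neck_bar {'position': [0.4702, 0.1881, 0.1092], 'confidence': 0.79}
neck_handle {'position': [0.6134, 0.1824, 0.1055], 'confidence': 0.7}
block_bar_end {'position': [0.5068, -0.2017, 0.1114], 'confidence': 0.63}
neck_plunger it knows: block_bar_end, neck_bar, neck_handle
top 424.5076095784164 424.5076095784164 313.7467491094993 206.78114605881666 -0.06636604842335249 [[0.013, -0.993, 0.119, 0.454], [-1.0, -0.011, 0.016, -0.003], [-0.015, -0.119, -0.993, 0.895], [0.0, 0.0, 0.0, 1.0]]
neck_bar {'position': [0.4718, 0.1829, 0.1145], 'confidence': 0.56}
neck_handle {'position': [0.6155, 0.1846, 0.103], 'confidence': 0.97}
block_bar_end {'position': [0.6154, 0.1818, 0.1061], 'confidence': 0.57}
block_bar_end {'position': [0.5056, -0.199, 0.1126], 'confidence': 0.55}
neck_plunger it knows: block_bar_end, neck_bar, neck_handle
{'time': 0.4, 'q': array([-6.42313185e+01,  4.98585222e+00,  1.00725221e+01,  9.50999973e+01,
       -3.25128497e-04,  9.00035321e+01]), 'qd': array([ 0.00609339,  0.07781666, -0.0008272 , -0.08593727,  0.03429562,
       -0.06510501]), 'joint_efforts': array([-1.41636633e-06, -5.19503725e+01,  4.64381468e+01,  3.42258405e-03,
        9.88770921e-06,  1.03706995e-05]), 'ee_pos': array([ 0.23909061, -0.49527711,  0.2311664 ]), 'tcp_rot': array([-1.79986673e+02,  3.25950084e-04,  2.57651495e+01]), 'wrist_force': array([ 0.1005206 , -1.08064891, -0.50652262]), 'torque': array([-0.02590293,  0.00525664, -0.00512616]), 'opening': 0.08542849617048456}
```

View pics/scene0.png

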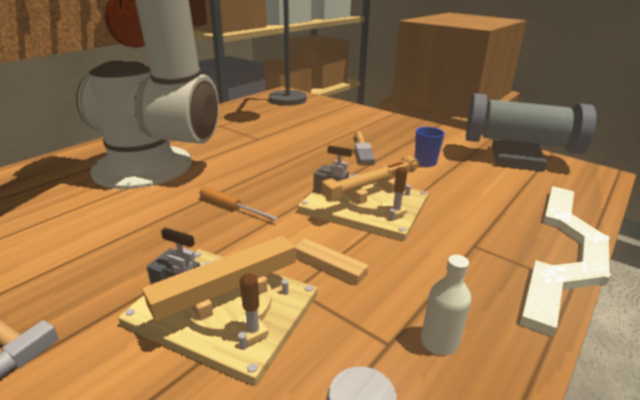

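View pics/top0.png

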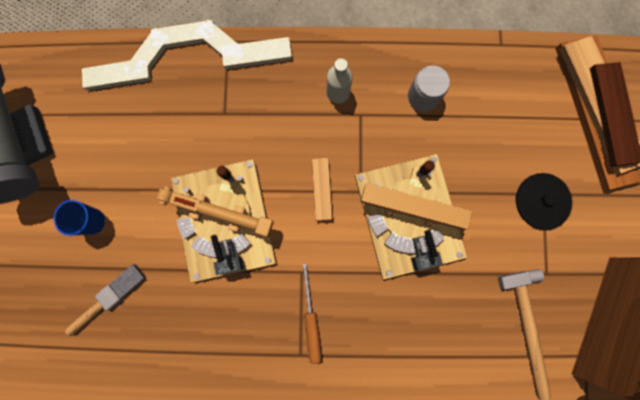

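```bash
cat > h.py <<'E'
from workcell import *
import cv2,numpy as np
def proj(p,P):
    T=np.linalg.inv(p["cam_to_world"]);P=np.atleast_2d(P).astype(float)
    c=P@T[:3,:3].T+T[:3,3];s=c[:,:2]/c[:,2:];s=s*(1+p["k1"]*(s**2).sum(1,keepdims=True))
    return s*[p["fx"],p["fy"]]+[p["cx"],p["cy"]]
def back(p,uv,z):
    s0=(np.array(uv,float)-[p["cx"],p["cy"]])/[p["fx"],p["fy"]];s=s0.copy()
    for _ in range(9): s=s0/(1+p["k1"]*(s@s))
    d=p["cam_to_world"][:3,:3]@np.r_[s,1];o=p["cam_to_world"][:3,3]
    return o+d*(z-o[2])/d[2]
E
python3 - <<'E'
from h import *
a=camera("top");b=camera("scene")
A=cv2.resize(a["img"][145:295,150:290],None,fx=4,fy=4,interpolation=2)[:,:,::-1]
B=cv2.resize(b["img"][120:250,290:440],None,fx=5,fy=5,interpolation=2)[:,:,::-1]
cv2.imwrite("pics/a1.png",A);cv2.imwrite("pics/b1.png",B)
for p in(a,b):
    r=regions_of(p,"neck_bar")
    for d in r[:2]:
        v,u=np.nonzero(d["region"]); 
        rect=cv2.minAreaRect(np.c_[u,v].astype(np.float32));bx=cv2.boxPoints(rect)
        print(d["confidence"],len(u),rect);print(np.round([back(p,q,.115) for q in bx],4).tolist())
E
```

```text
0.74 242 ((218.26153564453125, 247.2922821044922), (28.416677474975586, 9.823047637939453), 74.74488067626953)
[[0.4932, 0.2009, 0.115], [0.4982, 0.1833, 0.115], [0.448, 0.1676, 0.115], [0.443, 0.185, 0.115]]
0.53 245 ((338.270263671875, 155.3783721923828), (24.988645553588867, 17.09749412536621), 9.462323188781738)
[[0.4838, 0.1217, 0.115], [0.4352, 0.1919, 0.115], [0.4866, 0.2082, 0.115], [0.5301, 0.1378, 0.115]]
```

View pics/a1.png

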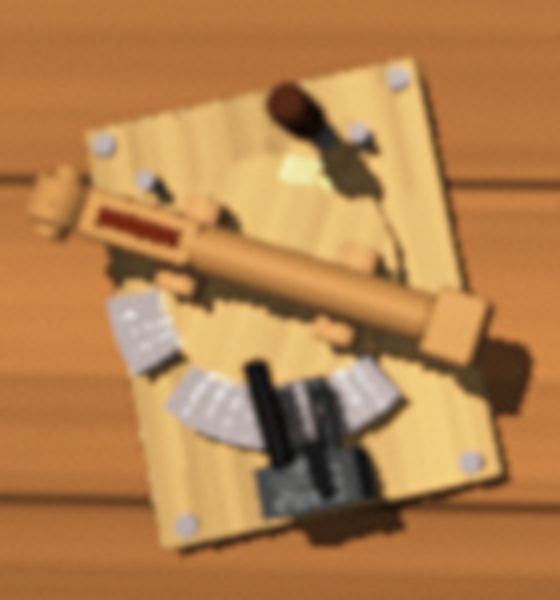

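View pics/b1.png

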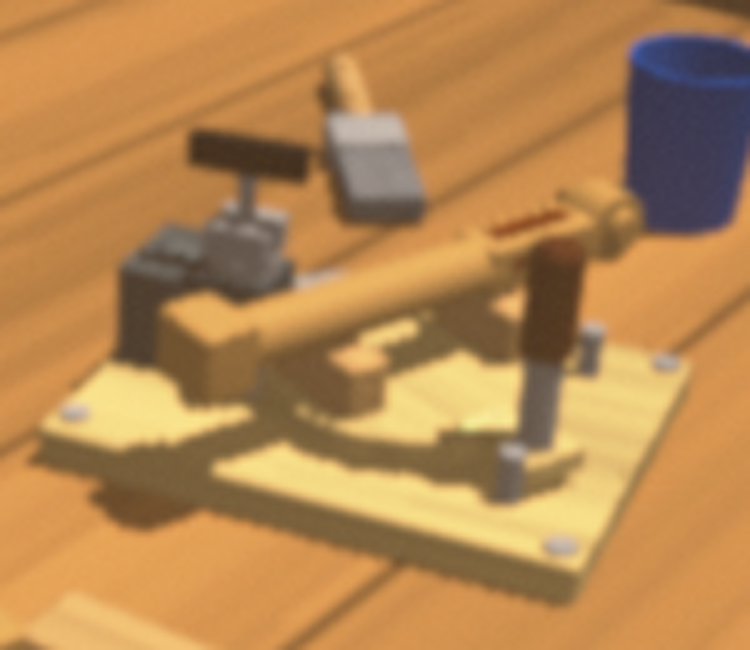

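```bash
python3 - <<'E'
from h import *
from scipy.optimize import differential_evolution as DE
print("t2g",tcp_to_grasp)
a=camera("top");b=camera("scene")
R=[]
for p in(a,b):
    for d in regions_of(p,"neck_bar"):
        v,u=np.nonzero(d["region"])
        if abs(back(p,(u.mean(),v.mean()),.112)[:2]-[.471,.186]).max()<.03: R.append((p,d["region"]));break
sg=np.array([[i,j,k] for i in(-1,1) for j in(-1,1) for k in(-1,1)])*[.026,.0055,.008]
def corners(x):
    c,s=np.cos(x[2]),np.sin(x[2]);q=sg@np.array([[c,s,0],[-s,c,0],[0,0,1]]);return q+[x[0],x[1],.112]
def f(x,R=R):
    t=0
    for p,r in R:
        m=np.zeros((400*4,640*4),np.uint8)[:,:];h=cv2.convexHull(((proj(p,corners(x))+.5)*4).astype(np.float32)).astype(np.int32)
        cv2.fillConvexPoly(m,h,1);m=cv2.resize(m[::1],None,fx=.25,fy=.25,interpolation=cv2.INTER_NEAREST)>0
        t+=1-(m&r).sum()/(m|r).sum()
    return t
for RR in(R,R[:1],R[1:]):
    s=DE(f,[(.455,.49),(.17,.2),(-.2,.6)],args=(RR,),maxiter=25,popsize=8,seed=1)
    print(s.x,np.degrees(s.x[2]),s.fun)
S=[back(a,((u+.5)/4-.5+150,(v+.5)/4-.5+145),.017) for u,v in((398,77),(105,145),(187,525),(471,462))]
S=np.array(S)[:,:2];print(S.round(4).tolist(),S.mean(0))
ang=lambda d:np.degrees(np.arctan2(d[1],d[0]))
print(ang(S[0]-S[3]),ang(S[1]-S[2]),ang(S[1]-S[0])-90,ang(S[2]-S[3])-90)
print("handle top",back(a,((288.5)/4-.5+150,98.5/4-.5+145),.12))
for u,v in((257,365),(280,460)): print(back(a,((u+.5)/4-.5+150,(v+.5)/4-.5+145),.12))
E
```

```text
t2g 0.0187
[0.46963906 0.18659964 0.32357152] 18.539282604247564 0.3726041064958253
[0.46972772 0.1873099  0.29541288] 16.925911288395792 0.1328413284132841
[0.46981751 0.18556654 0.2455822 ] 14.070823416934173 0.21942446043165464
[[0.6494, 0.1488], [0.6115, 0.3043], [0.413, 0.2513], [0.4477, 0.1048]] [0.53038535 0.20229475]
12.303614846931076 14.947304923204305 13.6703981997358 13.334726553214267
handle top [0.61609275 0.182371   0.12      ]
[0.49118181 0.19186858 0.12      ]
[0.44801055 0.17961778 0.12      ]
```

```bash
python3 -m pendant '[[60,[50,150,0],[0,0,-3]],[60,[231,681.5,0],[0,0,-11.8]],[60,[231,681.5,0],[0,0,-11.8]],[60,[231,681.5,0],[0,0,-11.8]],[60,[231,681.5,0],[0,0,-11.8]],[60,[231,681.5,0],[0,0,-11.8]],[60,[231,681.5,0],[0,0,-11.8]],[60,[231,681.5,0],[0,0,-11.8]],[60,[231,681.5,0],[0,0,-11.8]],[60,[231,681.5,0],[0,0,-11.8]],[60,[231,681.5,0],[0,0,-11.8]],[60,[231,681.5,0],[0,0,-11.8]],[60,[231,681.5,-20],[0,0,-11.8]],[60,[231,681.5,-60],[0,0,-11.8]],[60,[231,681.5,-60],[0,0,-11.8]]]' 50; python3 - <<'E'
from h import *
a=camera("top");b=camera("scene")
A=cv2.resize(a["img"][165:295,150:290],None,fx=3,fy=3,interpolation=2)[:,:,::-1]
B=cv2.resize(b["img"][80:210,290:430],None,fx=3,fy=3,interpolation=2)[:,:,::-1]
cv2.imwrite("pics/c2.png",np.hstack([A[:390],B[:390]])[:, :800])
print(get_obs()["ee_pos"],get_obs()["tcp_rot"])
E
```

```text
time: 2.68
ee_pos: [0.4788, 0.1522, 0.1688]
tcp_rot: [-178.5, 0.3, 16.8]
wrist_force: [-0.7, 0.1, -0.0]
opening: 0.0513
[0.48027085 0.15255266 0.17238217] [-1.78489762e+02  1.31731184e-02  1.68238306e+01]
```

View pics/c2.png

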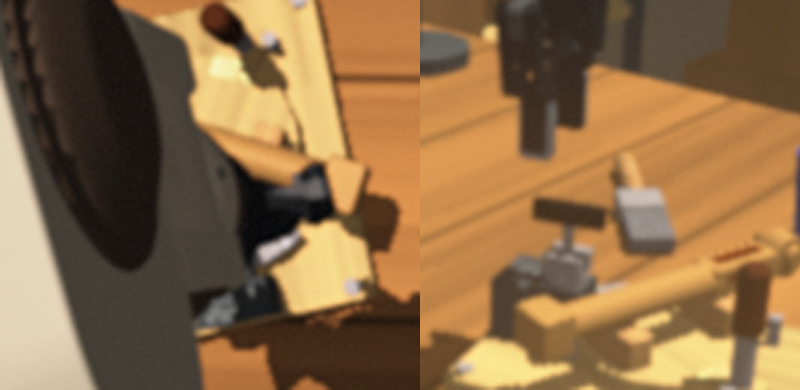

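```bash
python3 -m pendant '[[60,[-10,34,-15],[-1.4,-0.4,-2.8]],[60,[-10,34,-25],[-1.4,-0.4,-2.8]],[60,[-10,34,-25],[-1.4,-0.4,-2.8]],[60,[-10,34,-25],[-1.4,-0.4,-2.8]]]'; python3 -c "
from h import *
o=get_obs();print(o['ee_pos'],o['tcp_rot'])
b=camera('scene');B=cv2.resize(b['img'][80:210,290:430],None,fx=4,fy=4,interpolation=2)[:,:,::-1];cv2.imwrite('pics/d3.png',B)"
```

```text
time: 3.28
ee_pos: [0.4804, 0.1531, 0.1476]
tcp_rot: [-178.4, 0.0, 16.9]
wrist_force: [-0.4, -0.5, -0.4]
opening: 0.0513
[0.48041956 0.15314648 0.14764037] [-1.78447156e+02  2.18148996e-02  1.68598171e+01]
```

View pics/d3.png

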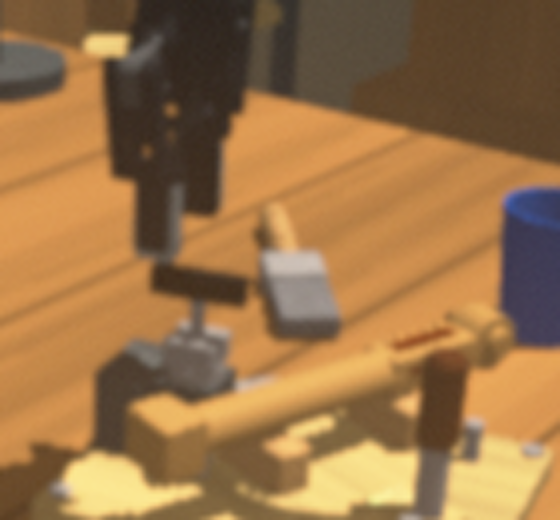

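```bash
python3 -c "
from h import *
o=get_obs();print({k:np.round(v,2) for k,v in o.items()})"
```

```text
{'time': np.float64(3.32), 'q': array([ 16.8 ,  -2.15,  -6.44,  85.72,   1.55, 179.94]), 'qd': array([ 0.  , -0.09,  0.19, -0.08,  0.07, -0.04]), 'joint_efforts': array([ -0.  , -44.45,  46.76,   0.  ,   0.09,   0.  ]), 'ee_pos': array([0.48, 0.15, 0.15]), 'tcp_rot': array([-1.7845e+02,  1.0000e-02,  1.6860e+01]), 'wrist_force': array([ 0.41, -0.55, -0.73]), 'torque': array([-0.01,  0.  ,  0.05]), 'opening': np.float64(0.05)}
```

```bash
python3 -m pendant '[[60,[0,0,20],[0,0,10]],[60,[0,0,20],[0,0,20]],[60,[0,0,20],[0,0,30]],[60,[0,0,20],[0,0,40]],[60,[0,0,20],[0,0,50]],[60,[0,10,20],[0,0,60]],[60,[0,10,20],[0,0,70]],[60,[0,10,20],[0,0,80]],[60,[0,10,20],[0,0,90]],[60,[0,10,20],[0,0,100]],[60,[-5,20,20],[0,0,110]],[60,[-5,20,20],[0,0,120]],[60,[-5,20,20],[0,0,130]],[60,[-10,33,20],[0,0,140]],[60,[-10,33,10],[0,0,150]],[60,[-10,33,0],[0,0,160]],[60,[-10,33,0],[0,0,170]],[60,[-10,33,0],[0,0,177]],[60,[-10,33,0],[0,0,177]],[60,[-10,33,0],[0,0,177]]]'; python3 -c "
from h import *
o=get_obs();print(o['ee_pos'],o['tcp_rot'],o['q'])
from scipy.spatial.transform import Rotation as R
print((R.from_euler('xyz',[180,0,-165.5],degrees=True)*R.from_euler('xyz',o['tcp_rot'],degrees=True).inv()).as_rotvec(degrees=True))"
```

```text
time: 5.82
ee_pos: [0.4706, 0.1862, 0.148]
tcp_rot: [-178.4, 0.0, -166.3]
wrist_force: [-0.0, 0.7, 0.2]
opening: 0.0513
[0.47057581 0.18622356 0.14797691] [-1.78449710e+02  2.29862841e-02 -1.66293204e+02] [22.45524578 -1.69477958 -5.97760187 85.93030941 -1.53574541  8.75161776]
[1.49797193 0.4000584  0.79346701]
```

```bash
python3 -m pendant '[[60,[-0.5,0.3,-10],[1.5,0.4,0.8]],[60,[-0.5,0.3,-30],[1.5,0.4,0.8]],[60,[-0.5,0.3,-45],[1.5,0.4,0.8]],[60,[-0.5,0.3,-53],[1.5,0.4,0.8]],[60,[-0.5,0.3,-53],[1.5,0.4,0.8]]]' 50; python3 -c "
from h import *
b=camera('scene');B=cv2.resize(b['img'][100:210,290:430],None,fx=5,fy=5,interpolation=2)[:,:,::-1];cv2.imwrite('pics/e4.png',B)"
```

```text
time: 6.45
ee_pos: [0.4698, 0.1864, 0.0945]
tcp_rot: [180.0, -0.0, -165.5]
wrist_force: [0.3, -0.6, 1.3]
opening: 0.0513
```

View pics/e4.png

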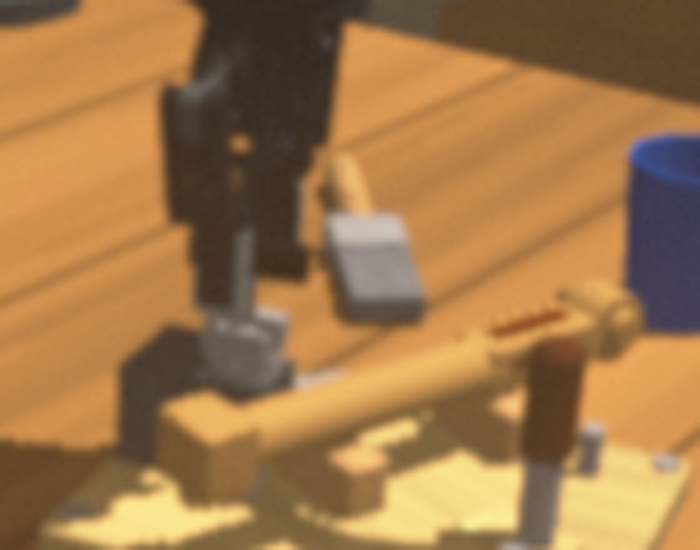

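The bar is hidden between the fingers, and the stem and crown stand centred below them at about (243,340). I'll close the gripper and see what it reports.

```bash
python3 -m pendant '[[20,[0,0,0],[0,0,0]],[0,[0,0,0],[0,0,0]],[0,[0,0,0],[0,0,0]],[0,[0,0,0],[0,0,0]],[0,[0,0,0],[0,0,0]],[0,[0,0,0],[0,0,0]]]' 50; python3 -c "
from h import *
o=get_obs();print(o['torque'],o['wrist_force'],o['tcp_rot'])"
```

```text
time: 7.25
ee_pos: [0.4704, 0.1866, 0.0957]
tcp_rot: [180.0, 0.1, -165.5]
wrist_force: [-0.9, -1.1, 5.4]
opening: 0.0104
[-0.29193977  0.22998885  0.01399957] [-0.91790442 -1.08339753  5.37542536] [ 1.79991123e+02  5.36945714e-02 -1.65501919e+02]
```

```bash
python3 -m pendant '[[0,[0,0,5],[0,0,0]],[0,[0,0,10],[0,0,0]],[0,[0,0,14],[0,0,0]],[0,[0,0,17],[0,0,0]],[0,[0,0,17],[0,0,0]],[0,[0,0,17],[0,0,0]]]'; python3 -c "
from h import *
o=get_obs();print(o['ee_pos'],o['torque'],o['wrist_force'],o['tcp_rot'])"
```

```text
time: 8.0
ee_pos: [0.4702, 0.1865, 0.1124]
tcp_rot: [180.0, 0.0, -165.5]
wrist_force: [0.7, -0.0, -9.8]
opening: 0.0104
[0.47015073 0.18648867 0.11239025] [-0.09357357 -0.29123947 -0.00477703] [ 0.74568614 -0.0343254  -9.83357971] [ 1.79996262e+02  1.80778205e-02 -1.65500987e+02]
```

```bash
python3 -m pendant '[[0,[0,0,0.5],[0,0,6]],[0,[0,0,0.5],[0,0,13]],[0,[0,0,0.5],[0,0,20]],[0,[0,0,0.5],[0,0,20]]]'; python3 -c "
from h import *
o=get_obs();print(o['ee_pos'],o['torque'],o['wrist_force'],o['tcp_rot'])"
```

```text
time: 8.5
ee_pos: [0.4701, 0.1866, 0.1127]
tcp_rot: [180.0, 0.0, -145.5]
wrist_force: [0.8, 0.8, -9.5]
opening: 0.0103
[0.47006069 0.18658666 0.11270969] [ 0.18699747 -0.2880057   0.06576404] [ 0.75020701  0.75350173 -9.5027969 ] [ 1.79980496e+02  1.19892473e-02 -1.45539386e+02]
```

```bash
python3 -m pendant '[[0,[0,0,0],[0,0,8]],[0,[0,0,0],[0,0,16]],[0,[0,0,0],[0,0,24]],[0,[0,0,0],[0,0,32]],[0,[0,0,0],[0,0,38]],[0,[0,0,0],[0,0,38]]]'; python3 -c "
from h import *
o=get_obs();print(o['ee_pos'],o['torque'],o['wrist_force'],o['tcp_rot'])"
```

```text
time: 9.25
ee_pos: [0.4698, 0.1867, 0.1126]
tcp_rot: [179.9, 0.0, -107.7]
wrist_force: [-0.5, 1.7, -9.6]
opening: 0.0098
[0.46983785 0.18674707 0.11257405] [ 0.36000976  0.01248303 -0.01214644] [-0.45599306  1.72189277 -9.63447732] [ 1.79944926e+02  2.12979375e-02 -1.07710161e+02]
```

```bash
python3 -m pendant '[[0,[0,0,-2],[0,0,0]],[0,[0,0,-3.5],[0,0,0]],[0,[0,0,-3.5],[0,0,0]],[30,[0,0,-3.5],[0,0,0]],[50,[0,0,-3.5],[0,0,0]],[60,[0,0,-3.5],[0,0,0]],[60,[0,0,-3.5],[0,0,0]],[60,[0,0,-3.5],[0,0,0]]]'; python3 -c "
from h import *
o=get_obs();print(o['ee_pos'],o['torque'],o['wrist_force'],o['tcp_rot'])"
```

```text
time: 10.25
ee_pos: [0.4699, 0.1867, 0.1092]
tcp_rot: [180.0, 0.0, -107.7]
wrist_force: [-1.0, 0.2, -0.2]
opening: 0.0511
[0.46988911 0.18674771 0.10917166] [ 0.00994043  0.00683385 -0.00316942] [-1.01874665  0.1632175  -0.187696  ] [ 1.79953479e+02  2.47195538e-02 -1.07711120e+02]
```

```bash
python3 -m pendant '[[60,[0,0,30],[0,0,0]],[60,[0,0,60],[0,0,-5]],[60,[10,0,60],[0,0,-15]],[60,[30,0,60],[0,0,-25]],[60,[50,-1,60],[0,0,-35]],[60,[80,-2,60],[0,0,-45]],[60,[110,-3,60],[0,0,-55]],[60,[130,-3.5,60],[0,0,-65]],[60,[145,-3.5,60],[0,0,-75]],[60,[145,-3.5,50],[0,0,-85]],[60,[145,-3.5,40],[0,0,-88.6]],[60,[145,-3.5,40],[0,0,-88.6]]]'; python3 - <<'E'
from h import *
o=get_obs();print(o['ee_pos'],o['tcp_rot'],o['q'][5])
a=camera("top");b=camera("scene")
A=cv2.resize(a["img"][165:295,160:290],None,fx=3,fy=3,interpolation=2)[:,:,::-1]
B=cv2.resize(b["img"][90:220,300:430],None,fx=3,fy=3,interpolation=2)[:,:,::-1]
cv2.imwrite("pics/f5.png",np.hstack([A,B]))
for p in(a,b):
    print(pinpoint(p,"neck_handle")[:2],pinpoint(p,"neck_bar")[:2])
E
```

```text
time: 11.75
ee_pos: [0.6145, 0.1831, 0.1482]
tcp_rot: [-180.0, -0.1, 163.7]
wrist_force: [0.0, 0.2, 0.1]
opening: 0.0515
[0.61449701 0.183121   0.14819682] [-1.79989637e+02 -6.07123880e-02  1.63723348e+02] 32.85999465251317
[{'position': [0.6129, 0.1828, 0.1088], 'confidence': 0.83}] [{'position': [0.4742, 0.1831, 0.128], 'confidence': 0.63}]
[{'position': [0.6118, 0.1784, 0.1032], 'confidence': 0.96}] [{'position': [0.47, 0.1866, 0.1255], 'confidence': 0.66}]
```

View pics/f5.png

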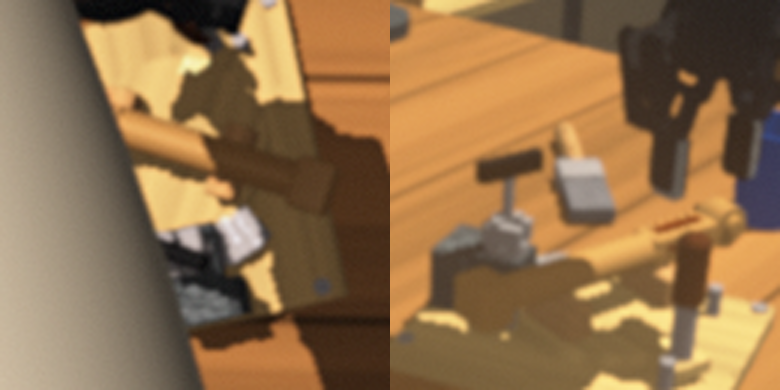

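The plunger bar stands raised on a longer stem, and the fingers straddle the handle. I'll descend and cage it loosely.

```bash
python3 -m pendant '[[60,[-0.5,-0.5,-15],[0,0,0]],[60,[-0.5,-0.5,-35],[0,0,0]],[60,[-0.5,-0.5,-51],[0,0,0]],[60,[-0.5,-0.5,-51],[0,0,0]],[34,[-0.5,-0.5,-51],[0,0,0]],[34,[-0.5,-0.5,-51],[0,0,0]],[34,[-0.5,-0.5,-51],[0,0,0]]]' 20; python3 -c "
from h import *
o=get_obs();print(o['ee_pos'],o['torque'],o['wrist_force'],o['tcp_rot'])
ax=np.array([.470+.075*np.cos(np.radians(13.5)),.1865+.075*np.sin(np.radians(13.5))])
print(ax)
d=o['ee_pos'][:2]-ax
for t in range(0,72,6):
  c,s=np.cos(np.radians(t)),np.sin(np.radians(t));print(t,np.round(1000*(np.array([[c,-s],[s,c]])@d-d),1))
"
```

```text
time: 12.92
ee_pos: [0.6148, 0.1829, 0.0994]
tcp_rot: [179.9, 0.1, 163.7]
wrist_force: [-0.1, 0.0, -0.0]
opening: 0.0289
[0.61482718 0.18289693 0.09935528] [0.00958906 0.00871751 0.00990644] [-0.05941928  0.0412292  -0.0494954 ] [1.79900880e+02 1.05902197e-01 1.63731430e+02]
[0.54292774 0.2040084 ]
0 [0. 0.]
6 [1.8 7.6]
12 [ 2.8 15.4]
18 [ 3.  23.3]
24 [ 2.4 31.1]
30 [ 0.9 38.8]
36 [-1.3 46.3]
42 [-4.3 53.5]
48 [-8.1 60.4]
54 [-12.6  66.9]
60 [-17.7  72.8]
66 [-23.4  78.2]
```

```bash
python3 -m pendant '[[34,[1.8,7.6,0],[0,0,6]],[34,[2.8,15.4,0],[0,0,12]],[34,[3,23.3,0],[0,0,18]],[34,[2.4,31.1,0],[0,0,24]],[34,[0.9,38.8,0],[0,0,30]],[34,[-1.3,46.3,0],[0,0,36]],[34,[-4.3,53.5,0],[0,0,42]],[34,[-8.1,60.4,0],[0,0,48]],[34,[-12.6,66.9,0],[0,0,54]],[34,[-15.1,69.9,0],[0,0,57]],[34,[-17.7,72.8,0],[0,0,60]],[34,[-17.7,72.8,0],[0,0,60]]]'; python3 -c "
from h import *
o=get_obs();print(o['ee_pos'],o['torque'],o['wrist_force'],o['tcp_rot'])"
```

```text
time: 14.42
ee_pos: [0.5972, 0.2555, 0.0995]
tcp_rot: [179.9, 0.1, -136.3]
wrist_force: [0.3, -2.8, 0.0]
opening: 0.0291
[0.59719718 0.2554786  0.09949558] [-0.39584825 -0.06087794 -0.02924594] [ 0.26857644 -2.79322191  0.01140497] [ 1.79929829e+02  1.01117217e-01 -1.36298169e+02]
```

```bash
python3 -m pendant '[[34,[-0.9,0.9,0],[0,0,1]],[34,[-1.9,1.9,0],[0,0,2]],[34,[-2.8,2.8,0],[0,0,3]],[34,[-2.8,2.8,0],[0,0,3]]]'; python3 -c "
from h import *
o=get_obs();print(o['ee_pos'],o['torque'],o['wrist_force'],o['tcp_rot'])"
```

```text
time: 14.92
ee_pos: [0.5945, 0.2581, 0.0996]
tcp_rot: [180.0, 0.1, -133.3]
wrist_force: [1.6, -4.2, -1.8]
opening: 0.0287
[0.59451963 0.25811227 0.09956016] [-0.87079927 -0.42320596 -0.02135017] [ 1.58232228 -4.20904999 -1.84149689] [ 1.79963502e+02  9.76494299e-02 -1.33270621e+02]
```

```bash
python3 -m pendant '[[34,[-0.7,0.7,0],[0,0,1]],[34,[-1.5,1.5,0],[0,0,1]],[34,[-1.5,1.5,0],[0,0,1]],[34,[-1.5,1.5,0],[0,0,1]]]'; python3 -c "
from h import *
o=get_obs();print(o['ee_pos'],o['torque'],o['wrist_force'],o['tcp_rot'])"
```

```text
time: 15.42
ee_pos: [0.5942, 0.2581, 0.0995]
tcp_rot: [-179.9, 0.1, -132.3]
wrist_force: [7.2, -11.0, -1.2]
opening: 0.0291
[0.59416164 0.25810874 0.09950004] [-2.06620793 -1.4700261  -0.01361651] [  7.18800102 -10.97115465  -1.22066277] [-1.79850201e+02  6.81773224e-02 -1.32341369e+02]
```

```bash
python3 -m pendant '[[34,[2.2,-2.2,0],[0,0,0]],[50,[2.2,-2.2,0],[0,0,0]],[60,[2.2,-2.2,0],[0,0,0]],[60,[2.2,-2.2,0],[0,0,0]],[60,[2.2,-2.2,30],[0,0,0]],[60,[2.2,-2.2,65],[0,0,0]],[60,[-20,-15,70],[0,0,8]],[60,[-60,-35,70],[0,0,16]],[60,[-100,-60,70],[0,0,24.6]],[60,[-124.4,-71.4,70],[0,0,24.6]],[60,[-124.4,-71.4,55],[0,0,24.6]],[60,[-124.4,-71.4,55],[0,0,24.6]]]' 50; python3 - <<'E'
from h import *
o=get_obs();print(o['ee_pos'],o['tcp_rot'],o['q'][5],o['wrist_force'])
a=camera("top");b=camera("scene")
A=cv2.resize(a["img"][165:295,160:290],None,fx=3,fy=3,interpolation=2)[:,:,::-1]
B=cv2.resize(b["img"][90:220,300:430],None,fx=3,fy=3,interpolation=2)[:,:,::-1]
cv2.imwrite("pics/g6.png",np.hstack([A,B]))
for p in(a,b):
    print(pinpoint(p,"neck_handle")[:2],pinpoint(p,"neck_bar")[:2])
E
```

```text
time: 16.92
ee_pos: [0.4696, 0.1868, 0.1533]
tcp_rot: [-179.9, 0.0, -107.7]
wrist_force: [-0.8, 0.1, -1.0]
opening: 0.0512
[0.46960885 0.18681367 0.15327527] [-1.79913757e+02  2.31768888e-02 -1.07736911e+02] -50.54928074885616 [-0.83305219  0.09427682 -1.00488114]
[{'position': [0.5995, 0.2573, 0.1062], 'confidence': 0.66}] []
[] [{'position': [0.4703, 0.1888, 0.1244], 'confidence': 0.67}]
```

View pics/g6.png

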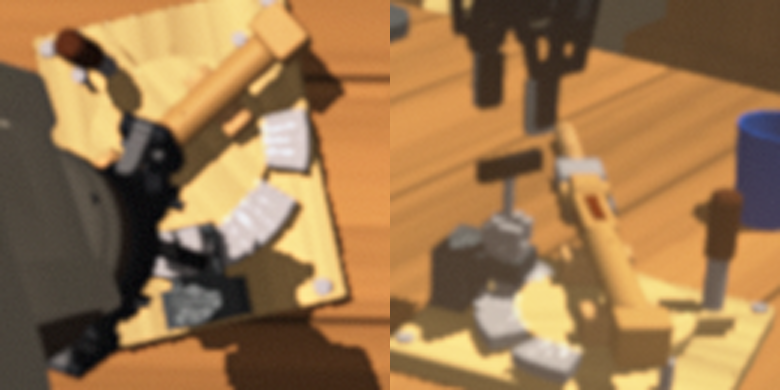

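Table at its other stop, plunger still out, fingers above the bar. I'll go down and grip.

```bash
python3 -m pendant '[[60,[0.3,0,-20],[0,0,0]],[60,[0.3,0,-35],[0,0,0]],[60,[0.3,0,-44],[0,0,0]],[60,[0.3,0,-44],[0,0,0]],[25,[0.3,0,-44],[0,0,0]],[0,[0.3,0,-44],[0,0,0]],[0,[0.3,0,-44],[0,0,0]],[0,[0.3,0,-44],[0,0,0]],[0,[0.3,0,-44],[0,0,0]],[0,[0.3,0,-42],[0,0,0]],[0,[0.3,0,-40.5],[0,0,0]],[0,[0.3,0,-40.5],[0,0,0]]]' 50; python3 -c "
from h import *
o=get_obs();print(o['ee_pos'],o['torque'],o['wrist_force'],o['tcp_rot'])"
```

```text
time: 18.73
ee_pos: [0.4701, 0.187, 0.1133]
tcp_rot: [-179.9, 0.0, -107.7]
wrist_force: [0.1, 3.8, -9.4]
opening: 0.0104
[0.47012921 0.18698911 0.11328139] [ 0.77341033  0.13685743 -0.01445264] [ 0.10337057  3.84371063 -9.38441377] [-1.79928842e+02  3.38320940e-02 -1.07729502e+02]
```

```bash
python3 -m pendant '[[0,[-0.2,-0.2,0],[0,0,-8]],[0,[-0.2,-0.2,0],[0,0,-16]],[0,[-0.2,-0.2,0],[0,0,-24]],[0,[-0.2,-0.2,0],[0,0,-32]],[0,[-0.2,-0.2,0],[0,0,-40]],[0,[-0.2,-0.2,0],[0,0,-48]],[0,[-0.2,-0.2,0],[0,0,-55]],[0,[-0.2,-0.2,0],[0,0,-58]],[0,[-0.2,-0.2,0],[0,0,-58]]]'; python3 -c "
from h import *
o=get_obs();print(o['ee_pos'],o['torque'],o['wrist_force'],o['tcp_rot'])"
```

```text
time: 19.85
ee_pos: [0.4704, 0.1865, 0.1131]
tcp_rot: [-179.9, 0.1, -165.7]
wrist_force: [3.8, 1.0, -9.6]
opening: 0.0098
[0.47038272 0.18648393 0.11305618] [ 0.06863558 -0.80021557 -0.03535736] [ 3.84944566  0.99067438 -9.55777118] [-1.79874667e+02  6.06865389e-02 -1.65724276e+02]
```

```bash
python3 -m pendant '[[0,[-0.5,0,0],[0,0,-1]],[0,[-0.5,0,0],[0,0,-2]],[0,[-0.5,0,0],[0,0,-2]]]'; python3 -c "
from h import *
o=get_obs();print(o['ee_pos'],o['torque'],o['wrist_force'],o['tcp_rot'])"
```

```text
time: 20.23
ee_pos: [0.4702, 0.1864, 0.1131]
tcp_rot: [-179.9, 0.1, -167.7]
wrist_force: [5.2, 0.4, -9.0]
opening: 0.0101
[0.47016017 0.18644285 0.11311373] [ 0.10335145 -1.12992633  0.53984709] [ 5.20896757  0.39487729 -9.0470889 ] [-1.79857037e+02  9.48213250e-02 -1.67709486e+02]
```

```bash
python3 -m pendant '[[0,[0,0,-4],[0,0,0]],[0,[0,0,-8],[0,0,0]],[0,[0,0,-12],[0,0,0]],[0,[0,0,-15],[0,0,0]],[0,[0,0,-17],[0,0,0]],[0,[0,0,-17],[0,0,0]]]'; python3 -c "
from h import *
o=get_obs();print(o['ee_pos'],o['torque'],o['wrist_force'],o['tcp_rot'])"
```

```text
time: 20.98
ee_pos: [0.4707, 0.1867, 0.0984]
tcp_rot: [-179.9, 0.3, -167.7]
wrist_force: [-0.2, -1.1, 9.1]
opening: 0.0095
[0.47074172 0.18665778 0.0984236 ] [-0.36868378  0.15800878  0.57114931] [-0.176432   -1.08276927  9.14926354] [-179.88213448    0.26011897 -167.70826518]
```

```bash
python3 -m pendant '[[0,[0,0,0],[0,0,2]],[0,[0,0,0],[0,0,2]],[30,[0,0,0],[0,0,2]],[60,[0,0,0],[0,0,2]],[60,[0,0,0],[0,0,2]],[60,[0,0,0],[0,0,2]],[60,[0,0,30],[0,0,2]],[60,[0,0,70],[0,0,2]],[60,[-30,-40,80],[0,0,2]],[60,[-60,-90,80],[0,0,2]],[60,[-90,-140,80],[0,0,2]],[60,[-90,-140,80],[0,0,2]],[60,[-90,-140,80],[0,0,2]]]'; python3 - <<'E'
from h import *
o=get_obs();print(o['ee_pos'],o['wrist_force'])
a=camera("top");b=camera("scene")
A=cv2.resize(a["img"][165:295,160:290],None,fx=3,fy=3,interpolation=2)[:,:,::-1]
B=cv2.resize(b["img"][90:220,300:430],None,fx=3,fy=3,interpolation=2)[:,:,::-1]
cv2.imwrite("pics/i7.png",np.hstack([A,B]))
for p in(a,b):
    print(pinpoint(p,"neck_handle")[:2],pinpoint(p,"neck_bar")[:2])
r=regions_of(b,"neck_bar")
if r: v,u=np.nonzero(r[0]["region"]);print(u.mean(),v.mean(),v.min(),v.max())
for z in(.112,.1255):print(proj(b,[.470,.1865,z]))
E
```

```text
time: 22.6
ee_pos: [0.3811, 0.0467, 0.1787]
tcp_rot: [-179.9, 0.3, -165.8]
wrist_force: [0.6, -0.5, 0.0]
opening: 0.0514
[0.38106883 0.04670855 0.17866948] [ 0.5670787  -0.53769185  0.0232539 ]
[{'position': [0.5961, 0.2555, 0.1064], 'confidence': 0.89}] [{'position': [0.47, 0.1826, 0.1149], 'confidence': 0.55}]
[{'position': [0.5969, 0.2543, 0.1022], 'confidence': 0.83}] [{'position': [0.4694, 0.1894, 0.1126], 'confidence': 0.59}]
338.55128205128204 152.32051282051282 146 163
[[339.07735188 151.34637966]]
[[339.3511268  145.15824942]]
```

View pics/i7.png

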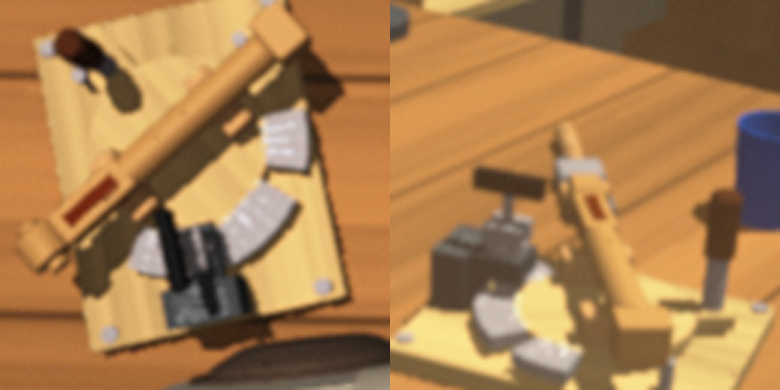

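```bash
python3 - <<'E'
from h import *
p=camera("scene");b=p["img"][:,:,::-1].copy();a=cv2.imread("pics/scene0.png")
for nm,(x0,x1,y0,y1) in dict(bar=(325,355,143,159),block=(313,345,165,195)).items():
    m=cv2.matchTemplate(cv2.resize(b[y0-8:y1+8,x0-8:x1+8],None,fx=8,fy=8,interpolation=2),cv2.resize(a[y0:y1,x0:x1],None,fx=8,fy=8,interpolation=2),cv2.TM_CCOEFF_NORMED)
    _,v,_,l=cv2.minMaxLoc(m);print(nm,v,(np.array(l)-64)/8)
E
```

```text
bar 0.9965525269508362 [0. 0.]
block 0.4070851504802704 [3.625 7.875]
```

```bash
python3 -c "
from workcell import *
print(job_done(),get_obs()['time'])"
```

```text
the job is handed in; nothing more can be done
the job is handed in; nothing more can be done
```

I worked the neck jig through the whole sequence and handed the job in at about 23 s of the 54 s. `job_done()` gives no verdict.

**What I did:** I lifted the plunger about 17 mm and twisted it about 58° anticlockwise. I set it on the crown and let go, and it stayed out. I swung the handle loosely caged until it hit the stop, with force rising to 13 N and no further motion. Then I gripped the bar again, twisted it back to its stop, lowered it and backed off.

**Last checks:**
- **Plunger:** in the scene camera, the T-bar matches its starting image with zero pixel shift (correlation 0.997). That puts the plunger home.
- **Table:** the handle positions found by the cameras put it about 60° from the start, at the other stop.
- **Gripper:** it is open and clear of the jig, with a wrist force under 1 N, which is at noise level.
- **Billet jig:** I did not go near it, and I did not measure its bar again at the end.

**What disagreed:**
- **Push-back when lowering:** the plunger pushed back with about 9 N at a height about 3 mm above where I expected home. That could have meant the pin was not seated, but the image match shows the bar home. I take it to be slip in the grip or friction from the twist.
- **Template match on the plunger block:** this match failed (correlation 0.41) and I ignored it. The neck and table behind the block look different after the swing.

**Slip on the way:** on the first approach the last joint ran to its 180° limit, so I turned the gripper half round before gripping.

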